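# Lock the filter cell's over-centre clamp with the extension bar

## Robot

A 6-joint arm with a two-finger parallel gripper is mounted at the origin on the work surface. World frame = base frame: x ahead of the robot, y to its left, z up, the work surface at z = 0. Lengths are in m, angles in degrees, forces in N, time in s.
With the tool pointing down it reaches from about 0.3 to 0.75 m from the base axis. Payload 8.5 kg.
Tool frame: the origin (TCP) lies between the finger pads; the fingertips stand 22 mm ahead of it and the grasp point (between the pads) lies 3 mm ahead of it (env.nose_length is the distance from the TCP to the fingertips, in m); z points along the fingers, x is the direction in which the jaws open and shut, and the axes are right-handed (so a half turn about z gives the same grasp; the last joint's range is limited). The gripper opens to 85 mm and grips with 20 to 120 N. Pads are 22 mm wide; open, the fingers measure 114 mm over their backs; the gripper's body (76 mm by 85 mm) begins 54 mm behind the grasp point. The pads swing forward as they close: fully open they stand 13 mm farther back than shut.
Start: joints at [-12.336, 21.807, 74.336, -0, 83.858, -12.336], TCP at [0.55, 0, 0.253] pointing down, gripper open.
Joint ranges: [-178.18, 178.18], [-50.72, 133.34], [12.68, 142.11], [-81.47, 261.47], [9.98, 163.14], [-165.26, 165.26]. Speed limits (degrees/s): [136.94, 136.94, 180, 180, 180, 180].

## Interface

Orientations are given as a 3x3 rotation matrix whose columns are the frame's x, y, z axes.
In Python, from rig import env gives the robot as it stands.
- The arm moves only by the tool arm_command, never from a script. Its argument "steps" is a list of rows, each an object with "delta_pos": the shift along the world's x, y, z in mm, a list of three; "dr": the turn, a rotation vector about the world's x, y, z in degrees, a list of three. In form: [{"delta_pos": [dx, dy, dz], "dr": [wx, wy, wz]}, ...]. A call has 1 to 20 rows; each row shifts and turns the commanded pose from where the row before left it; what a row does not reach is not made up. A row lasts 1/10 s, in which the tool goes at most 50 mm and 8.59 degrees, less where a joint would pass 70% of its speed; a pose out of reach is approached as far as the arm can. A call with a gripper value outside its range is refused whole. "grip" is the opening, from 0 (shut) to 1 (fully open), set as the call begins (left out, the last holds). The fingers move at their own pace and stop on an object; "squeeze" is the grip in N (left out, the last holds). Time passes only in rows, so rows that do not move let the fingers close. It gives the time, the measured TCP pose, the force and the opening at its end, in the units of the state.
- env.observe(): the state, without advancing time (a new reading comes with each control period).
- env.get_image(name): name is "scene" or "side" or "wrist"; returns the picture (420x560x3 uint8, blue, green, red); there is no depth.
- env.get_calibration(name): a dict with "fx", "fy", "cx", "cy" (pixels), "view" (4x4, takes a point from world to camera coordinates). Camera axes: x right, y up, looking along -z (the intrinsics and any distortion apply to the point x, -y, -z); pixel columns grow to the right and rows downward; lengths in m; the calibration is good to about 2 mm. A picture is of the moment at which its call begins: read the wrist's pose just before it. get_calibration takes no time and is no camera call; for the wrist camera it gives the pose at the moment of the call.
- env.close_job(): hands the job in, once; it reports no verdict.
The state is a dict: "time_s": time; "q": joint angles; "qvel": joint speeds; "joint_efforts": joint torques, N m; "position": TCP position; "tool_rot": TCP orientation; "ft_force": force on the tool from outside, world axes, zero at the start; "wrist_torque": the same for the moment, N m; "grip_width": finger opening in m.
Only numpy, scipy, OpenCV 4.12 (cv2) and the standard library are available. Lean on these libraries where they do the work, as an engineer would, in place of code of your own. Each camera call takes 0.05 s, during which the arm holds its last target. There are 200 camera calls.

## Task

Lock the pressure filter's toggle clamp: take the orange-sleeved extension bar from its cradle, slip it fully onto the clamp's short lever, ease the lever over its dead point until it rests against its stop without forcing it (the bar must never press on it with more than 25 N in all), then draw the bar off and lay it back in its cradle the way it lay. Work the clamp only with the bar, never with the gripper itself, and leave everything else on the bench where it is.

Things in the scene. Friction and masses are not known exactly. Their poses are not given: they have to be found in the camera images.
- bar: Loose extension bar: straight aluminium, 22 x 22 mm square section, 240 mm long, about 0.25 kg, orange sleeve round its middle 60 mm, blue band at its open mouth. Origin at its very centre (also centre of mass); x runs along it towards the mouth, z up as it lies in the cradle. At the mouth end a hollow socket, 16 x 16 mm inside, 82 mm deep; the rest is solid.
- bar_mouth (a point): Centre of the bar's open end, 120 mm along +x from the bar's origin. The socket's 4 mm play on the lever's 12 mm stub lets the bar lead the lever by up to about 0.06 rad, about as much as the whole way from dead point to stop. Leverage makes the socket press on the lever with about 2.5 times the push at the bar's middle; each 0.1 N m of twist in the hand adds up to 3 N.
- cradle: Black cradle fixed to the bench: base 190 x 50 x 8 mm, x along the bar, origin at the centre of its underside. Two U posts (at x -75 and +75 mm, each 20 mm long in x, 48 mm wide in y), floor 25 mm above the bench, cheeks up to 45 mm, slot between cheeks 30 mm wide. Room for fingers between the posts.
- cradle_seat (a point): Where the bar's origin is when the bar lies in the cradle: 36 mm above the bench, on the cradle's middle. The bar's x axis points along the cradle's x axis at the start.
- clamp: Toggle clamp and steel filter cell on a grey base plate (110 x 350 x 12 mm) fixed to the bench, z up. Origin on the bench under the pivot; plate reaches 40 mm in +y, 310 mm in -y, 55 mm either way in x. Along -y: linkage, plunger, blue guide block (top 87 mm), cell (top 150 mm). On the +y side only the plate, the hub (19 mm radius) and the lever.
- pivot (a point): Point on the lever's vertical pivot axis, 75 mm above the bench, the height at which the lever swings. Directly above the clamp's origin.
- lever_collar (a point): Centre of the outer face of the yellow collar (28 mm across) on the lever, 20 mm out from the pivot. From here the round red stub, 12 mm in diameter with a rounded end, stands out level for 70 mm, pointing straight away from the pivot. The bar is fully on when its mouth meets this collar.
- lever_tip (a point): Outer end of the lever's stub, 90 mm out from the pivot. Resistance rises to about 0.9 N m near lever 0.5 to 0.8 (about 6.5 N at the bar's middle, bar fully on), then falls to the pivot's friction of 0.12 N m at the dead point. Only about 0.055 rad past it does a spring draw the lever on to its stop and holds it there with about 0.15 N m. Closer to the dead point it stays where it is left, not locked.
- lever (a joint): Angle of the lever about the vertical pivot, rad: 0 = fully open, grows as the lever swings clockwise seen from above; it starts at rest between -0.1 and 0.4. In the clamp's frame the stub points along (cos(2.25 - q), sin(2.25 - q)). Because the clamp is adjustable, the dead point lies anywhere from 1.0 to 1.3 and the rigid stop 0.07 beyond it: this must be found by feel.
- knee (a joint): Bend between the lever's inner arm and the short aluminium link to the plunger, rad: about 0.2 at the start, grows as the lever is thrown, 1.78 when the two are in line (dead point), 1.90 at the rigid stop (locked), in every case. Near the end it changes 1.65 times as fast as the lever's angle.
- bottle_a: Bystander: amber bottle with a blue cap, 70 mm across, 150 mm tall; origin at the centre of its underside.
- bottle_b: Bystander: clear bottle with a blue cap, 70 mm across, 150 mm tall; origin at the centre of its underside.
- beaker: Bystander: clear beaker, 70 mm across, 85 mm tall; origin at the centre of its underside.
- tip_box: Bystander: yellow pipette-tip box with a clear lid, 70 x 110 x 55 mm; origin at the centre of its underside.
- seal_ring: Bystander: spare black seal ring, 52 mm across, 8 mm thick; origin at the centre of its underside.
- spatula: Bystander: spatula 170 mm long lying flat; x along it.
- tube_rack: Bystander: blue tube rack with capped tubes, 70 x 200 mm, 100 mm tall; origin at the centre of its underside.

How it is judged:
By the outcome, as a careful person would: the job done as asked, in the order asked, and still so for the second after the job is handed in, with the robot touching nothing.
It also fails if it takes over 72 s, if anything falls off the work surface, if the arm or the gripper's body presses on something with over 40 N, if the wrist force passes 120 N, or if a joint passes its speed limit or range.

## Working session

There is one attempt and no reset: what is moved stays moved. The work goes in short steps, Python scripts to look and compute and a tool call to move; the robot and the scene stay as the last step left them, time stands still between calls to the robot, and variables do not carry over. Pictures are saved under pics/ and viewed, about 8 in all and at most 12, crops included, and the job is handed in when it is done.

Besides the shell and the picture viewer there is one more tool, called in YAML: its name, and indented under it one key for each argument. arm_command: Moves the arm, as the interface text tells. Its arguments: {"type":"object","properties":{"steps":{"type":"array"},"grip":{"type":"number"},"squeeze":{"type":"number"}},"required":["steps"]}

```bash
mkdir -p pics; ls; python3 - <<'E'
from rig import env
import cv2, numpy as np
np.set_printoptions(precision=4,suppress=True)
s=env.observe();print(s)
for n in("scene","side","wrist"):
    im=env.get_image(n);cv2.imwrite(f"pics/{n}0.png",im);c=env.get_calibration(n);print(n,c)
a=cv2.imread("pics/scene0.png");b=cv2.imread("pics/side0.png")
E
```

```text
pics
{'time_s': 0.0, 'q': array([-12.3338,  21.8431,  74.3853,   0.0018,  83.8574, -12.3344]), 'qvel': array([-0.0893,  0.0585,  0.0013, -0.0646,  0.0586, -0.0671]), 'joint_efforts': array([ -0.001 , -44.8467, -23.1286,  -0.0003,   0.0047,   0.    ]), 'position': array([0.5497, 0.0001, 0.2527]), 'tool_rot': array([[ 1.    ,  0.    , -0.0015],
       [ 0.    , -1.    ,  0.0003],
       [-0.0015, -0.0003, -1.    ]]), 'ft_force': array([ 0.0627, -0.6816,  0.931 ]), 'wrist_torque': array([ 0.0225, -0.0251, -0.0363]), 'grip_width': 0.08495378681524565}
scene {'fx': 440.3864581665274, 'fy': 440.3864581665274, 'cx': 274.6965842383261, 'cy': 208.32764383163715, 'view': array([[-0.7216,  0.6922,  0.0113,  0.3669],
       [-0.5702, -0.6035,  0.5574,  0.298 ],
       [ 0.3926,  0.3958,  0.8302, -1.8035],
       [ 0.    ,  0.    ,  0.    ,  1.    ]])}
side {'fx': 390.54769870737226, 'fy': 390.54769870737226, 'cx': 270.89494274861585, 'cy': 219.05189169832778, 'view': array([[ 0.9879, -0.1552, -0.0051, -0.5238],
       [ 0.1222,  0.7563,  0.6428, -0.1511],
       [-0.0959, -0.6356,  0.766 , -1.1369],
       [ 0.    ,  0.    ,  0.    ,  1.    ]])}
wrist {'fx': 363.79669609525723, 'fy': 363.79669609525723, 'cx': 276.8227487114022, 'cy': 208.0239536925442, 'view': array([[ 1.    , -0.0011, -0.0015, -0.5493],
       [ 0.0006,  0.9615, -0.2748,  0.0345],
       [ 0.0018,  0.2748,  0.9615, -0.3801],
       [ 0.    ,  0.    ,  0.    ,  1.    ]])}
```

View pics/scene0.png

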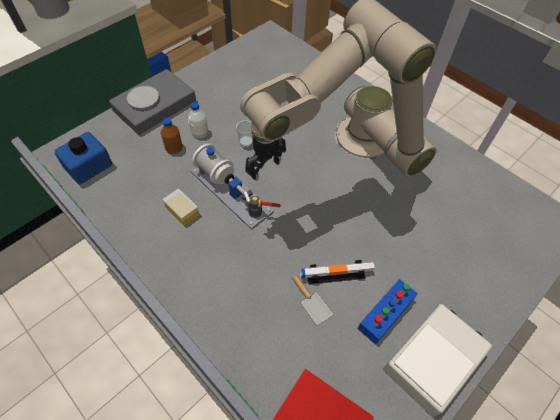

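View pics/side0.png

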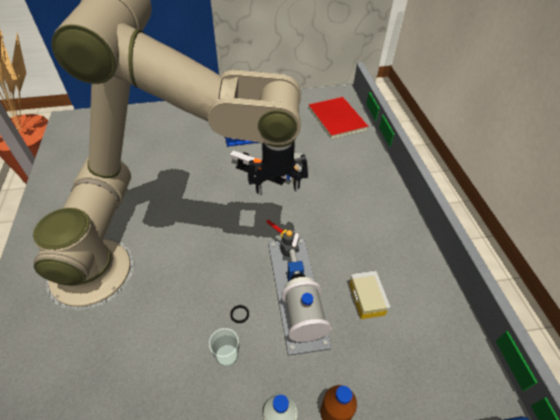

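The scene view shows the bar at about (338,270) with its blue mouth at (304,272). The clamp hub is at about (255,205) with the red lever pointing right to (280,205). The side view has the lever at (275,227) and the collar at (288,234).

```bash
cat > h.py <<'E'
from rig import env
import cv2, numpy as np
np.set_printoptions(precision=4,suppress=True)
def ray(c,uv):
    V=c["view"];R=V[:3,:3];o=-R.T@V[:3,3]
    d=np.array([(uv[0]-c["cx"])/c["fx"],-(uv[1]-c["cy"])/c["fy"],-1]);return o,R.T@d
def onz(c,uv,z):
    o,d=ray(c,uv);return o+d*(z-o[2])/d[2]
def proj(c,p):
    q=c["view"][:3,:3]@np.array(p)+c["view"][:3,3];return np.array([c["fx"]*q[0]/-q[2]+c["cx"],c["fy"]*-q[1]/-q[2]+c["cy"]])
def tri(c1,u1,c2,u2):
    o1,d1=ray(c1,u1);o2,d2=ray(c2,u2)
    t=np.linalg.lstsq(np.c_[d1,-d2],o2-o1,rcond=None)[0];a=o1+d1*t[0];b=o2+d2*t[1];return (a+b)/2,np.linalg.norm(a-b)
def blobs(im,lo,hi,box,mina=6):
    h=cv2.cvtColor(im,cv2.COLOR_BGR2HSV);m=cv2.inRange(h,np.array(lo),np.array(hi));k=np.zeros_like(m);x0,y0,x1,y1=box;k[y0:y1,x0:x1]=m[y0:y1,x0:x1]
    out=[]
    for c in cv2.findContours(k,cv2.RETR_EXTERNAL,cv2.CHAIN_APPROX_NONE)[0]:
        mm=np.zeros_like(k);cv2.drawContours(mm,[c],-1,255,-1);mm&=k;ys,xs=np.nonzero(mm)
        if len(xs)<mina: continue
        P=np.c_[xs,ys];ce=P.mean(0);u=np.linalg.svd(P-ce,full_matrices=False)[2][0];t=(P-ce)@u
        out.append((len(xs),ce,ce+u*t.min(),ce+u*t.max()))
    return out
E
python3 - <<'E'
from h import *
S=cv2.imread("pics/scene0.png");D=cv2.imread("pics/side0.png")
cs=env.get_calibration("scene");cd=env.get_calibration("side")
print("orange",o:=blobs(S,(5,150,120),(18,255,255),(290,250,390,290)))
print("blue",b:=blobs(S,(105,120,60),(125,255,255),(290,250,390,290)))
print("white",blobs(S,(0,0,150),(179,60,255),(290,250,390,290),20))
for n,im,bx in(("S",S,(235,185,300,225)),("D",D,(255,210,310,260))):
  print(n,"red",blobs(im,(0,150,60),(4,255,255),bx),blobs(im,(172,120,60),(179,255,255),bx));print(n,"yel",blobs(im,(15,120,100),(32,255,255),bx))
for x in o: print(onz(cs,x[1],.045))
for x in b: print(onz(cs,x[1],.045))
def crop(im,x,y,w,h):return cv2.resize(im[y:y+h,x:x+w],(400,300),interpolation=cv2.INTER_CUBIC)
cv2.imwrite("pics/c1.png",np.vstack([np.hstack([crop(S,230,175,80,60),crop(S,290,240,100,75)]),np.hstack([crop(D,250,205,80,60),crop(D,220,130,100,75)])]))
E
```

```text
orange [(150, array([337.4267, 269.0867]), array([346.1247, 268.1043]), array([328.5582, 270.0883]))]
blue [(29, array([302.7586, 272.8276]), array([302.2637, 268.843 ]), array([303.2878, 277.0885]))]
white [(161, array([316.4596, 270.0559]), array([328.4213, 268.6905]), array([304.8157, 271.385 ])), (177, array([360.4859, 265.7288]), array([374.0417, 264.4374]), array([347.0013, 267.0134]))]
S red [(50, array([270.  , 203.72]), array([260.934 , 202.4845]), array([279.141 , 204.9657]))] []
S yel [(17, array([259.1765, 202.5882]), array([259.7997, 198.9655]), array([258.5726, 206.0985])), (19, array([254.3684, 198.7368]), array([253.7467, 196.7646]), array([255.0744, 200.9765]))]
D red [(70, array([274.3714, 226.1286]), array([266.6671, 220.4517]), array([281.1645, 231.134 ]))] []
D yel [(61, array([286.6885, 232.541 ]), array([281.0128, 232.4167]), array([292.0075, 232.6574]))]
[0.5527 0.3367 0.045 ]
[0.6431 0.2691 0.045 ]
```

View pics/c1.png

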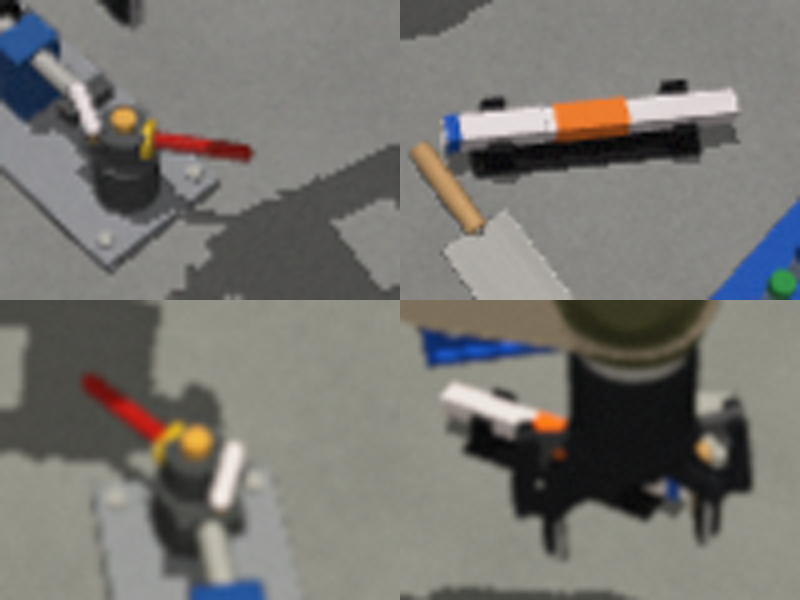

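The crops show the lever's collar-to-tip line and the bar clearly. I'll triangulate the lever and plan the approach over the bar.

```bash
python3 - <<'E'
from h import *
cs=env.get_calibration("scene");cd=env.get_calibration("side")
a,e=tri(cs,(261,202.6),cd,(281.5,231.3));print("collar",a,e)
b,e=tri(cs,(279.4,205.2),cd,(266.3,220)); print("tip",b,e)
print("hubtop",tri(cs,(254.3,198.8),cd,(289.3,231.8)))
for u in((261,202.6),(279.4,205.2)):print("S z75",onz(cs,u,.075))
for u in((281.5,231.3),(266.3,220)):print("D z75",onz(cd,u,.075))
# plate edges from side crop corners (top z=.012): left-top (268.5,241.5?), right
for u in((269.3,244),(304.0,241)):print("plate",onz(cd,u,.012))
for u in((252.2,229),(273.5,211.2)):print("plateS",onz(cs,u,.012))
E
```

```text
collar [ 0.565  -0.005   0.0762] 0.008469222089281433
tip [0.5269 0.0455 0.0753] 0.006203959697370314
hubtop (array([ 0.5817, -0.0233,  0.0949]), np.float64(0.003901654768486737))
S z75 [ 0.5685 -0.007   0.075 ]
S z75 [0.5299 0.0445 0.075 ]
D z75 [ 0.5615 -0.0016  0.075 ]
D z75 [0.5243 0.0476 0.075 ]
plate [0.5262 0.0048 0.012 ]
plate [ 0.6321 -0.0008  0.012 ]
plateS [0.6379 0.0215 0.012 ]
plateS [0.5325 0.0187 0.012 ]
```

View pics/wrist0.png

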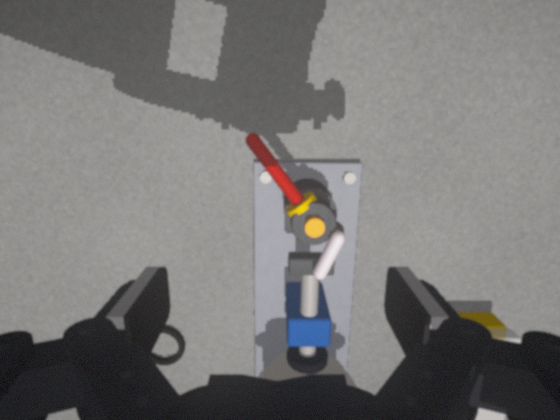

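The wrist view shows the lever tip at about (250,136), the collar face at about (297,201), the hub cap at (314,228) and the plate corners at (254,160) and (361,162).

```bash
python3 - <<'E'
from h import *
W=cv2.imread("pics/wrist0.png");c=env.get_calibration("wrist")
r=blobs(W,(0,150,60),(5,255,255),(235,120,330,215));y=blobs(W,(15,120,100),(32,255,255),(275,180,340,245))
print(r,y)
r=max(r,key=lambda t:t[0])
P=[onz(c,u,.075) for u in r[2:]]; print(P)
P.sort(key=lambda p:-p[1]);d=P[1]-P[0];d/=np.linalg.norm(d)
print("len",np.linalg.norm(P[1]-P[0]),"dir out deg",np.degrees(np.arctan2(-d[1],-d[0])))
print("pivot from tip",P[0]+.09*d)
for z in(.09,.095,.1):print("cap",onz(c,(314.5,228),z))
A,B=onz(c,(254,160.5),.012),onz(c,(361,162),.012);print("plate",A,B,np.linalg.norm(A-B))
A2,B2=onz(c,(257,372),.012),onz(c,(350,372),.012)
print("left edge dir",np.degrees(np.arctan2(*(A-A2)[[1,0]])),np.degrees(np.arctan2(*(B-B2)[[1,0]])))
E
```

```text
[(884, array([275.9502, 171.3156]), array([249.3621, 135.4732]), array([298.6908, 201.9712]))] [(341, array([314.2405, 226.7331]), array([313.731 , 215.9654]), array([314.7291, 237.0601])), (322, array([301.5186, 204.7981]), array([314.016 , 195.0205]), array([288.6672, 214.8528]))]
[array([0.5273, 0.0463, 0.075 ]), array([ 0.568 , -0.0094,  0.075 ])]
len 0.06904119515083701 dir out deg 126.18970992970003
pivot from tip [ 0.5804 -0.0264  0.075 ]
cap [ 0.5805 -0.0277  0.09  ]
cap [ 0.58   -0.0259  0.095 ]
cap [ 0.5794 -0.0242  0.1   ]
plate [0.5266 0.0165 0.012 ] [0.6334 0.015  0.012 ] 0.10686009235430045
left edge dir 89.75959599091686 90.58958888617181
```

arm_command:
  steps:
    - {"delta_pos": [0, 34, 0], "dr": [0, 0, -5.4]}
    - {"delta_pos": [0, 34, 0], "dr": [0, 0, -5.3]}
    - {"delta_pos": [0, 34, 0], "dr": [0, 0, -5.3]}
    - {"delta_pos": [0, 34, 0], "dr": [0, 0, -5.3]}
    - {"delta_pos": [0, 34, 0], "dr": [0, 0, -5.3]}
    - {"delta_pos": [0, 34, 0], "dr": [0, 0, -5.3]}
    - {"delta_pos": [0, 34, 0], "dr": [0, 0, -5.3]}
    - {"delta_pos": [0, 34, 0], "dr": [0, 0, -5.3]}
    - {"delta_pos": [0, 34, 0], "dr": [0, 0, -5.3]}
    - {"delta_pos": [3, 30, 0], "dr": [0, 0, -5.3]}
    - {"delta_pos": [0, 0, 0], "dr": [0, 0, 0]}
    - {"delta_pos": [0, 0, 0], "dr": [0, 0, 0]}
    - {"delta_pos": [0, 0, 0], "dr": [0, 0, 0]}
  grip: 1

```text
time_s: 1.45
position: [0.5531, 0.3351, 0.2532]
tool_rot: [[0.6, -0.8, -0.0], [-0.8, -0.6, -0.0], [0.0, 0.001, -1.0]]
ft_force: [0.1, -0.8, 0.1]
grip_width: 0.0855
```

I turned the tool the wrong way: the jaws need to open at +53°, not −53°. I'll correct that.

arm_command:
  steps:
    - {"delta_pos": [0, 0, 0], "dr": [0, 0, 8.2]}
    - {"delta_pos": [0, 0, 0], "dr": [0, 0, 8.2]}
    - {"delta_pos": [0, 0, 0], "dr": [0, 0, 8.2]}
    - {"delta_pos": [0, 0, 0], "dr": [0, 0, 8.2]}
    - {"delta_pos": [0, 0, 0], "dr": [0, 0, 8.2]}
    - {"delta_pos": [0, 0, 0], "dr": [0, 0, 8.2]}
    - {"delta_pos": [0, 0, 0], "dr": [0, 0, 8.2]}
    - {"delta_pos": [0, 0, 0], "dr": [0, 0, 8.2]}
    - {"delta_pos": [0, 0, 0], "dr": [0, 0, 8.2]}
    - {"delta_pos": [0, 0, 0], "dr": [0, 0, 8.2]}
    - {"delta_pos": [0, 0, 0], "dr": [0, 0, 8.2]}
    - {"delta_pos": [0, 0, 0], "dr": [0, 0, 8.2]}
    - {"delta_pos": [0, 0, 0], "dr": [0, 0, 8.0]}
    - {"delta_pos": [0, 0, 0], "dr": [0, 0, 0]}
    - {"delta_pos": [0, 0, 0], "dr": [0, 0, 0]}

```text
time_s: 2.95
position: [0.5531, 0.3352, 0.2535]
tool_rot: [[0.601, 0.799, 0.0], [0.799, -0.601, -0.0], [-0.0, 0.0, -1.0]]
ft_force: [0.1, -0.1, -0.1]
grip_width: 0.0855
```

```bash
python3 - <<'E'
from h import *
s=env.observe();print(s["position"],s["tool_rot"],s["q"])
c=env.get_calibration("wrist");W=env.get_image("wrist");cv2.imwrite("pics/w1.png",W)
o=blobs(W,(5,150,120),(18,255,255),(0,0,560,420),100);b=blobs(W,(105,120,60),(125,255,255),(0,0,560,420),100)
for n,l in(("o",o),("b",b)):
  for x in l: print(n,x[0],x[1],x[2],x[3],onz(c,x[1],.047),onz(c,x[2],.047),onz(c,x[3],.047))
E
```

```text
[0.5531 0.3352 0.2535] [[ 0.6012  0.7991  0.    ]
 [ 0.7991 -0.6012 -0.0001]
 [-0.      0.0001 -1.    ]] [ 20.7526  31.8712  57.1916  -0.0057  90.937  -32.2897]
o 1672 [273.1896 178.5724] [273.606  146.8374] [272.7752 210.1545] [0.5477 0.3359 0.047 ] [0.525  0.3536 0.047 ] [0.5715 0.3174 0.047 ]
b 174 [272.023 290.569] [261.9155 290.8391] [283.0875 290.2733] [0.6379 0.266  0.047 ] [0.632  0.2578 0.047 ] [0.6443 0.2751 0.047 ]
b 13973 [460.1448  62.1714] [389.4371 -20.8201] [517.689  129.7126] [0.5631 0.5214 0.047 ] [0.475  0.5068 0.047 ] [0.6426 0.5346 0.047 ]
```

View pics/w1.png

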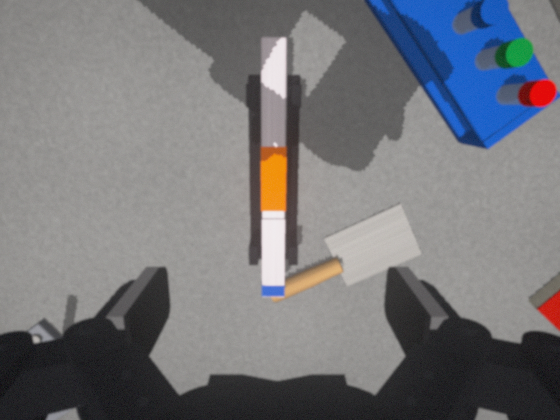

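The bar lies at pixel x≈273 with its sleeve centre at (273,178) and the blue mouth at (272,290). It's 0.7° off the tool axis, and nothing is in the fingers' way. I'll descend and grasp it.

arm_command:
  steps:
    - {"delta_pos": [-5, 0.5, -25], "dr": [0, 0, -0.7]}
    - {"delta_pos": [0, 0, -40], "dr": [0, 0, 0]}
    - {"delta_pos": [0, 0, -40], "dr": [0, 0, 0]}
    - {"delta_pos": [0, 0, -35], "dr": [0, 0, 0]}
    - {"delta_pos": [0, 0, -30], "dr": [0, 0, 0]}
    - {"delta_pos": [0, 0, -25], "dr": [0, 0, 0]}
    - {"delta_pos": [0, 0, -14.5], "dr": [0, 0, 0]}
    - {"delta_pos": [0, 0, -5], "dr": [0, 0, 0]}
    - {"delta_pos": [0, 0, 0], "dr": [0, 0, 0]}
    - {"delta_pos": [0, 0, 0], "dr": [0, 0, 0]}

```text
time_s: 4.0
position: [0.5486, 0.3367, 0.0401]
tool_rot: [[0.608, 0.794, 0.002], [0.794, -0.608, 0.001], [0.002, 0.001, -1.0]]
ft_force: [0.6, -0.2, -0.4]
grip_width: 0.0853
```

arm_command:
  steps:
    - {"delta_pos": [0, 0, 0], "dr": [0, 0, 0]}
    - {"delta_pos": [0, 0, 0], "dr": [0, 0, 0]}
    - {"delta_pos": [0, 0, 0], "dr": [0, 0, 0]}
    - {"delta_pos": [0, 0, 0], "dr": [0, 0, 0]}
    - {"delta_pos": [0, 0, 0], "dr": [0, 0, 0]}
    - {"delta_pos": [0, 0, 0], "dr": [0, 0, 0]}
    - {"delta_pos": [0, 0, 0], "dr": [0, 0, 0]}
    - {"delta_pos": [0, 0, 0], "dr": [0, 0, 0]}
    - {"delta_pos": [0, 0, 0], "dr": [0, 0, 0]}
    - {"delta_pos": [0, 0, 0], "dr": [0, 0, 0]}
    - {"delta_pos": [0, 0, 0], "dr": [0, 0, 0]}
    - {"delta_pos": [0, 0, 0], "dr": [0, 0, 0]}
  grip: 0
  squeeze: 60

```text
time_s: 5.2
position: [0.5481, 0.3366, 0.0392]
tool_rot: [[0.607, 0.794, 0.001], [0.794, -0.607, 0.0], [0.0, 0.0, -1.0]]
ft_force: [-1.0, -0.5, 5.3]
grip_width: 0.0214
```

arm_command:
  steps:
    - {"delta_pos": [0, 0, 5], "dr": [0, 0, 0]}
    - {"delta_pos": [0, 0, 15], "dr": [0, 0, 0]}
    - {"delta_pos": [0, 0, 25], "dr": [0, 0, 0]}
    - {"delta_pos": [0, 0, 30], "dr": [0, 0, 0]}
    - {"delta_pos": [-6, -8, 16], "dr": [0, 0, -1.0]}
    - {"delta_pos": [-15, -20, 0], "dr": [0, 0, -2]}
    - {"delta_pos": [-20, -28, 0], "dr": [0, 0, -3]}
    - {"delta_pos": [-20, -28, 0], "dr": [0, 0, -3]}
    - {"delta_pos": [-20, -28, 0], "dr": [0, 0, -3]}
    - {"delta_pos": [-20, -28, 0], "dr": [0, 0, -2.4]}
    - {"delta_pos": [-12, -16, 0], "dr": [0, 0, -2]}
    - {"delta_pos": [-3, -5, 0], "dr": [0, 0, 0]}
    - {"delta_pos": [0, 0, 0], "dr": [0, 0, 0]}
    - {"delta_pos": [0, 0, 0], "dr": [0, 0, 0]}
    - {"delta_pos": [0, 0, 0], "dr": [0, 0, 0]}

```text
time_s: 6.7
position: [0.4325, 0.1761, 0.1297]
tool_rot: [[0.806, 0.591, 0.0], [0.591, -0.806, 0.0], [0.0, 0.0, -1.0]]
ft_force: [0.3, -0.9, -2.6]
grip_width: 0.0212
```

```bash
python3 - <<'E'
from h import *
s=env.observe();print(s["position"],s["tool_rot"],s["ft_force"],s["wrist_torque"])
c=env.get_calibration("wrist");W=env.get_image("wrist");cv2.imwrite("pics/w2.png",W)
E
```

```text
[0.4325 0.1761 0.1297] [[ 0.8063  0.5915  0.0003]
 [ 0.5915 -0.8063  0.0002]
 [ 0.0003  0.0001 -1.    ]] [ 0.2595 -0.8814 -2.6076] [0.0211 0.0171 0.0048]
```

View pics/w2.png

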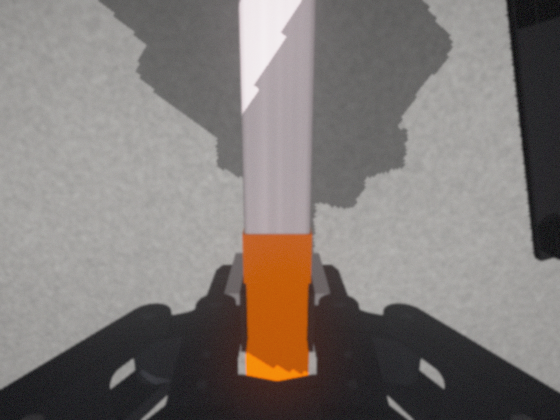

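The bar sits straight in the jaws, centred on x≈277, with the back edge of the sleeve at row 234. The mouth is hidden under the gripper, so I'll check alignment from the fixed cameras instead.

arm_command:
  steps:
    - {"delta_pos": [0, 0, -20], "dr": [0, 0, 0]}
    - {"delta_pos": [0, 0, -20], "dr": [0, 0, 0]}
    - {"delta_pos": [0, 0, -11.5], "dr": [0, 0, 0]}
    - {"delta_pos": [7, -9.5, 0], "dr": [0, 0, 0]}
    - {"delta_pos": [7, -9.5, 0], "dr": [0, 0, 0]}
    - {"delta_pos": [0, 0, 0], "dr": [0, 0, 0]}
    - {"delta_pos": [0, 0, 0], "dr": [0, 0, 0]}
    - {"delta_pos": [0, 0, 0], "dr": [0, 0, 0]}

```text
time_s: 7.55
position: [0.446, 0.1565, 0.0787]
tool_rot: [[0.807, 0.591, 0.001], [0.591, -0.807, 0.0], [0.001, 0.0, -1.0]]
ft_force: [0.2, -0.8, -1.6]
grip_width: 0.0215
```

```bash
python3 - <<'E'
from h import *
s=env.observe();p=s["position"];print(p,s["tool_rot"][:,1],s["ft_force"],s["wrist_torque"])
d=s["tool_rot"][:,1];c=env.get_calibration("wrist");W=env.get_image("wrist")
o=max(blobs(W,(5,150,120),(18,255,255),(200,150,350,420),100),key=lambda t:t[0]);print("orange top row",o[2:])
for e in o[2:]:print(((onz(c,e,p[2]+.008)-p)@d)*1e3)
S=env.get_image("scene");D=env.get_image("side");cs=env.get_calibration("scene");cd=env.get_calibration("side")
cv2.imwrite("pics/s3.png",S);cv2.imwrite("pics/d3.png",D)
b=p+[0,0,-.003]; m=b+.12*d; print("exp mouth",m)
pv=np.array([.580,-.0258,.075]);u=np.array([-.5906,.807,0])
out=[]
for im,cc in((S,cs),(D,cd)):
  q=proj(cc,m);print(q,proj(cc,pv+.02*u),proj(cc,pv+.09*u))
  x,y=(q-[35,26]).astype(int);out.append(cv2.resize(im[y:y+53,x:x+70],(800,600),interpolation=cv2.INTER_CUBIC)[:, 200:600] if 0 else cv2.resize(im[y:y+53,x:x+70],(400,300),interpolation=cv2.INTER_CUBIC));print("off",x,y,400/70)
  print("red",blobs(im,(0,150,50),(4,255,255),(x,y,x+70,y+53)),"blue",blobs(im,(105,120,60),(125,255,255),(x,y,x+70,y+53)))
cv2.imwrite("pics/c3.png",np.hstack(out))
E
```

```text
[0.446  0.1565 0.0787] [ 0.5905 -0.807   0.0003] [ 0.2164 -0.8068 -1.6375] [-0.0417 -0.0441  0.0007]
orange top row (array([276.8801, 233.9668]), array([276.7369, 381.0036]))
-29.218891816755875
29.256996373099366
exp mouth [0.5169 0.0597 0.0758]
[285.1922 205.5886] [260.5386 202.0767] [280.5086 205.1064]
off 250 179 5.714285714285714
red [(50, array([270.  , 203.72]), array([260.934 , 202.4845]), array([279.141 , 204.9657]))] blue [(25, array([286.32, 206.  ]), array([286.7834, 201.9751]), array([285.8613, 209.984 ]))]
[263.2506 217.0834] [284.2601 233.1746] [267.1861 220.1001]
off 228 191 5.714285714285714
red [(57, array([273.8772, 225.7895]), array([266.7389, 220.3421]), array([280.8915, 231.1422]))] blue [(23, array([260.6087, 214.7826]), array([263.5926, 211.6161]), array([257.7471, 217.8193]))]
```

View pics/c3.png

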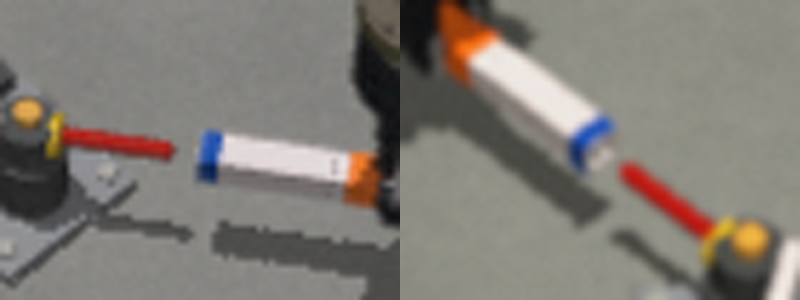

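```bash
python3 - <<'E'
from h import *
s=env.observe();p=s["position"];R=s["tool_rot"];d=R[:,1];l=R[:,0];b=p+[0,0,-.003];z=np.array([0,0,1])
pv=np.array([.580,-.0258,.075]);u=np.array([-.5906,.807,0]);w=np.array([.807,.5906,0])
rows=[]
for n,(x0,y0) in(("scene",(252,186)),("side",(245,200))):
  im=cv2.imread(f"pics/{n[0] if n=='scene' else 'd'}3.png");c=env.get_calibration(n);k=16
  I=cv2.resize(im[y0:y0+37,x0:x0+50],None,fx=k,fy=k,interpolation=cv2.INTER_CUBIC)
  f=lambda q:tuple(((proj(c,q)-[x0,y0]+.5)*k).astype(int).tolist())
  co=[(1,1),(1,-1),(-1,-1),(-1,1)]
  M=[b+.12*d+.011*(i*l+j*z) for i,j in co]
  cv2.polylines(I,[np.array([f(m) for m in M])],True,(0,255,0),1)
  for m in M: cv2.line(I,f(m),f(m-.03*d),(0,255,0),1)
  for sg in(-1,1):
    v=np.cross(u,c["view"][2,:3]);v/=np.linalg.norm(v)
    cv2.line(I,f(pv+.02*u+.006*sg*v),f(pv+.09*u+.006*sg*v),(255,255,0),1)
  rows.append(cv2.resize(I,(400,296)))
  rows[-1]=I[:, 0:800][100:500]
cv2.imwrite("pics/c4.png",cv2.resize(np.vstack(rows),(600,600)))
E
```

```text
(no output)
```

View pics/c4.png

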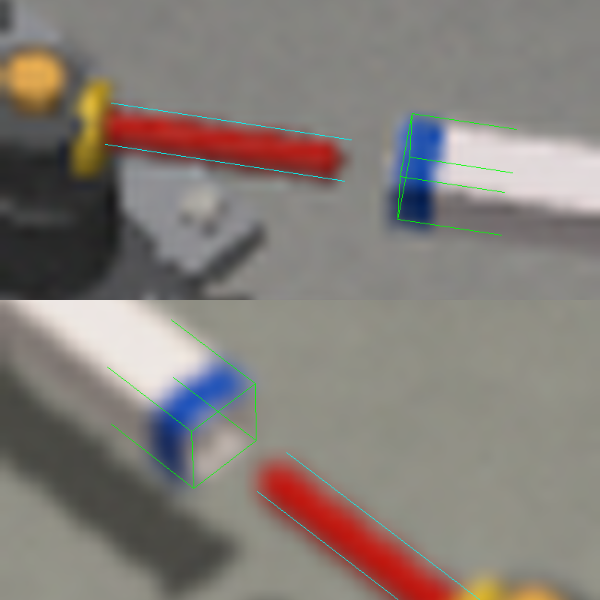

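The overlay puts the lever about 1.8 mm to one side of the bar axis, toward (−x, −y), and about 0.5 mm higher. I'll shift the bar that much and then ease it on.

arm_command:
  steps:
    - {"delta_pos": [-1.4, -1.0, 0.3], "dr": [0, 0, 0]}
    - {"delta_pos": [2.4, -3.2, 0], "dr": [0, 0, 0]}
    - {"delta_pos": [3, -4, 0], "dr": [0, 0, 0]}
    - {"delta_pos": [3, -4, 0], "dr": [0, 0, 0]}
    - {"delta_pos": [3, -4.1, 0], "dr": [0, 0, 0]}
    - {"delta_pos": [3, -4.1, 0], "dr": [0, 0, 0]}
    - {"delta_pos": [3, -4.1, 0], "dr": [0, 0, 0]}
    - {"delta_pos": [0, 0, 0], "dr": [0, 0, 0]}
    - {"delta_pos": [0, 0, 0], "dr": [0, 0, 0]}

```text
time_s: 8.6
position: [0.4619, 0.1319, 0.0786]
tool_rot: [[0.807, 0.59, -0.0], [0.59, -0.807, 0.0], [-0.0, -0.0, -1.0]]
ft_force: [-0.4, 0.5, -1.6]
grip_width: 0.0211
```

```bash
cat > st.py <<'E'
from h import *
s=env.observe();p=s["position"];R=s["tool_rot"];d=R[:,1]
pv=np.array([.580,-.0258,.0782]);r=p-pv
print("t",round(s["time_s"],2),"p",p,"yaw",np.degrees(np.arctan2(-d[1],-d[0])),"rad",np.hypot(*r[:2])*1e3,"ang",np.degrees(np.arctan2(r[1],r[0])))
F=s["ft_force"];print("F",F,"along(to pivot)",F@d,"lat(+w)",F@R[:,0],"T",s["wrist_torque"])
E
python3 st.py
```

```text
t 8.6 p [0.4619 0.1319 0.0786] yaw 126.1817629296622 rad 197.0064882114165 ang 126.81417236755628
F [-0.4143  0.4554 -1.6214] along(to pivot) -0.6119251981941517 lat(+w) -0.06531193770406546 T [ 0.0707  0.0154 -0.0543]
```

arm_command:
  steps:
    - {"delta_pos": [3, -4.1, 0], "dr": [0, 0, 0]}
    - {"delta_pos": [3, -4.1, 0], "dr": [0, 0, 0]}
    - {"delta_pos": [3, -4.1, 0], "dr": [0, 0, 0]}
    - {"delta_pos": [3, -4.1, 0], "dr": [0, 0, 0]}
    - {"delta_pos": [0, 0, 0], "dr": [0, 0, 0]}
    - {"delta_pos": [0, 0, 0], "dr": [0, 0, 0]}

```text
time_s: 9.2
position: [0.474, 0.1155, 0.0786]
tool_rot: [[0.807, 0.59, -0.0], [0.59, -0.807, 0.0], [-0.0, -0.0, -1.0]]
ft_force: [0.0, -0.0, -2.1]
grip_width: 0.021
```

```bash
python3 st.py; python3 - <<'E'
from h import *
out=[]
for n,x,y in(("scene",240,180),("side",235,195)):
  im=env.get_image(n);out.append(cv2.resize(im[y:y+53,x:x+70],(400,300),interpolation=cv2.INTER_CUBIC))
  print(n,blobs(im,(0,150,50),(4,255,255),(x,y,x+70,y+53)))
cv2.imwrite("pics/c5.png",np.hstack(out))
E
```

```text
t 9.2 p [0.474  0.1155 0.0786] yaw 126.17950346136988 rad 176.64431974752625 ang 126.88534611315453
F [ 0.012  -0.017  -2.1014] along(to pivot) 0.02109500547358556 lat(+w) -0.00015566436710806697 T [0.0055 0.0206 0.0077]
scene [(23, array([264.913, 203.   ]), array([260.9413, 202.6304]), array([269.0572, 203.3857]))]
side [(28, array([277.8571, 228.6786]), array([274.5695, 226.2341]), array([281.1578, 231.1327]))]
```

View pics/c5.png

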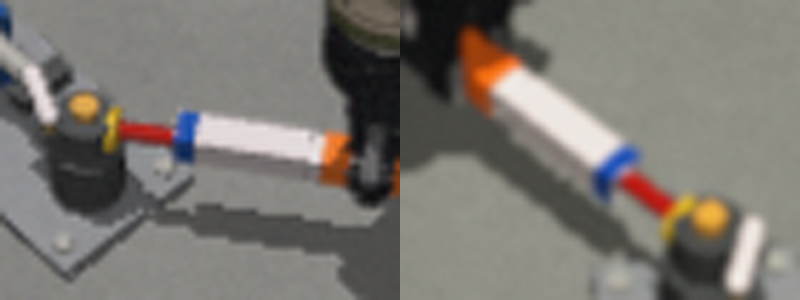

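In both views the stub runs centrally into the blue mouth, with no contact force and about 36 mm still to go. I'll keep going.

arm_command:
  steps:
    - {"delta_pos": [3, -4.1, 0], "dr": [0, 0, 0]}
    - {"delta_pos": [3, -4.1, 0], "dr": [0, 0, 0]}
    - {"delta_pos": [3, -4.1, 0], "dr": [0, 0, 0]}
    - {"delta_pos": [3, -4.1, 0], "dr": [0, 0, 0]}
    - {"delta_pos": [3, -4.1, 0], "dr": [0, 0, 0]}
    - {"delta_pos": [2.4, -3.2, 0], "dr": [0, 0, 0]}
    - {"delta_pos": [0, 0, 0], "dr": [0, 0, 0]}
    - {"delta_pos": [0, 0, 0], "dr": [0, 0, 0]}

```text
time_s: 10.1
position: [0.4913, 0.0919, 0.0786]
tool_rot: [[0.807, 0.59, -0.0], [0.59, -0.807, 0.0], [-0.0, -0.0, -1.0]]
ft_force: [0.5, 1.3, -2.2]
grip_width: 0.0211
```

```bash
python3 st.py
```

```text
t 10.1 p [0.4913 0.0919 0.0786] yaw 126.18853758263663 rad 147.33191844950125 ang 127.00533863017823
F [ 0.4601  1.3382 -2.1743] along(to pivot) -0.808083224430669 lat(+w) 1.161698815517981 T [ 0.0127  0.024  -0.0588]
```

arm_command:
  steps:
    - {"delta_pos": [0.9, -1.2, 0], "dr": [0, 0, 0]}
    - {"delta_pos": [0.9, -1.2, 0], "dr": [0, 0, 0]}
    - {"delta_pos": [0.9, -1.2, 0], "dr": [0, 0, 0]}
    - {"delta_pos": [0, 0, 0], "dr": [0, 0, 0]}

```text
time_s: 10.5
position: [0.4942, 0.0882, 0.0786]
tool_rot: [[0.807, 0.591, 0.0], [0.591, -0.807, -0.0], [0.0, 0.0, -1.0]]
ft_force: [0.2, -0.1, -1.9]
grip_width: 0.021
```

arm_command:
  steps:
    - {"delta_pos": [0.6, -0.8, 0], "dr": [0, 0, 0]}
    - {"delta_pos": [0, 0, 0], "dr": [0, 0, 0]}

```text
time_s: 10.7
position: [0.4947, 0.0874, 0.0786]
tool_rot: [[0.807, 0.591, 0.0], [0.591, -0.807, -0.0], [0.0, 0.0, -1.0]]
ft_force: [0.7, 0.6, -1.6]
grip_width: 0.0211
```

arm_command:
  steps:
    - {"delta_pos": [0.6, -0.8, 0], "dr": [0, 0, 0]}
    - {"delta_pos": [0, 0, 0], "dr": [0, 0, 0]}

```text
time_s: 10.9
position: [0.4947, 0.0872, 0.0785]
tool_rot: [[0.807, 0.591, -0.001], [0.591, -0.807, 0.001], [-0.001, -0.002, -1.0]]
ft_force: [-2.6, 3.4, -2.2]
grip_width: 0.0214
```

```bash
python3 st.py
```

```text
t 10.9 p [0.4947 0.0872 0.0785] yaw 126.21359619299744 rad 141.58463174226287 ang 127.04702192582816
F [-2.594   3.3771 -2.1991] along(to pivot) -4.2537790247358185 lat(+w) -0.09632305725387946 T [0.5674 0.3093 0.0399]
```

Contact with the collar: −4 N along the axis, and the arm gives about 6 N/mm. That refines the pivot to about (0.5775, −0.0257). I'll work out the arc in round numbers.

```bash
python3 - <<'E'
import numpy as np
t=np.radians(np.arange(126.2,45,-2));x=140*np.cos(t);y=140*np.sin(t)
for a,dx,dy in zip(np.degrees(t),np.diff(x),np.diff(y)):print(round(a,1),round(dx,1),round(dy,1),end=" | ")
E
```

```text
126.2 4.0 2.8 | 124.2 4.1 2.7 | 122.2 4.2 2.5 | 120.2 4.3 2.4 | 118.2 4.3 2.2 | 116.2 4.4 2.1 | 114.2 4.5 1.9 | 112.2 4.6 1.8 | 110.2 4.6 1.6 | 108.2 4.7 1.4 | 106.2 4.7 1.3 | 104.2 4.8 1.1 | 102.2 4.8 0.9 | 100.2 4.8 0.8 | 98.2 4.8 0.6 | 96.2 4.9 0.4 | 94.2 4.9 0.3 | 92.2 4.9 0.1 | 90.2 4.9 -0.1 | 88.2 4.9 -0.2 | 86.2 4.9 -0.4 | 84.2 4.9 -0.6 | 82.2 4.8 -0.7 | 80.2 4.8 -0.9 | 78.2 4.8 -1.1 | 76.2 4.7 -1.2 | 74.2 4.7 -1.4 | 72.2 4.6 -1.6 | 70.2 4.6 -1.7 | 68.2 4.5 -1.9 | 66.2 4.4 -2.0 | 64.2 4.4 -2.2 | 62.2 4.3 -2.4 | 60.2 4.2 -2.5 | 58.2 4.1 -2.6 | 56.2 4.0 -2.8 | 54.2 3.9 -2.9 | 52.2 3.8 -3.1 | 50.2 3.7 -3.2 | 48.2 3.6 -3.3 |
```

arm_command:
  steps:
    - {"delta_pos": [-0.3, 0.4, 0], "dr": [0, 0, 0]}
    - {"delta_pos": [0, 0, 0], "dr": [0, 0, 0]}
    - {"delta_pos": [0, 0, 0], "dr": [0, 0, 0]}

```text
time_s: 11.2
position: [0.4948, 0.0873, 0.0785]
tool_rot: [[0.807, 0.591, -0.0], [0.591, -0.807, 0.0], [-0.0, -0.001, -1.0]]
ft_force: [-2.0, 3.6, -1.2]
grip_width: 0.0211
```

```bash
sed -i 's/.580,-.0258,.0782/.5775,-.0257,.0782/' st.py; python3 st.py
```

```text
t 11.2 p [0.4948 0.0873 0.0785] yaw 126.2024336604771 rad 140.00833677187526 ang 126.21739128051709
F [-2.0454  3.5886 -1.2207] along(to pivot) -4.1032488037003105 lat(+w) 0.46933576533945626 T [0.4517 0.292  0.0959]
```

arm_command:
  steps:
    - {"delta_pos": [-0.3, 0.4, 0], "dr": [0, 0, 0]}
    - {"delta_pos": [2.0, 1.4, 0], "dr": [0, 0, -1]}
    - {"delta_pos": [2.0, 1.4, 0], "dr": [0, 0, -1]}
    - {"delta_pos": [0, 0, 0], "dr": [0, 0, 0]}

```text
time_s: 11.6
position: [0.4986, 0.0905, 0.0785]
tool_rot: [[0.828, 0.561, -0.001], [0.561, -0.828, 0.0], [-0.0, -0.0, -1.0]]
ft_force: [-2.8, 2.4, -2.1]
grip_width: 0.0211
```

```bash
python3 st.py
```

```text
t 11.6 p [0.4986 0.0905 0.0785] yaw 124.14398355811879 rad 140.4019601141321 ang 124.17003325845586
F [-2.8014  2.4361 -2.1354] along(to pivot) -3.587647136735379 lat(+w) -0.9501768814674565 T [ 0.1628  0.4139 -0.1769]
```

arm_command:
  steps:
    - {"delta_pos": [3.8, 3.0, 0], "dr": [0, 0, -2]}
    - {"delta_pos": [4.0, 2.8, 0], "dr": [0, 0, -2]}
    - {"delta_pos": [4.3, 2.4, 0], "dr": [0, 0, -2]}
    - {"delta_pos": [4.3, 2.2, 0], "dr": [0, 0, -2]}
    - {"delta_pos": [4.4, 2.1, 0], "dr": [0, 0, -2]}

```text
time_s: 12.1
position: [0.5192, 0.1026, 0.0784]
tool_rot: [[0.913, 0.409, -0.001], [0.409, -0.913, -0.001], [-0.002, 0.0, -1.0]]
ft_force: [-4.0, -1.0, -0.8]
grip_width: 0.0215
```

```bash
python3 st.py
```

```text
t 12.1 p [0.5192 0.1026 0.0784] yaw 114.12620277869061 rad 140.89140078020014 ang 114.43135382049738
F [-4.024  -1.0397 -0.8497] along(to pivot) -0.6959351764411603 lat(+w) -4.0961389501119 T [-0.1118  0.6097 -0.0014]
```

arm_command:
  steps:
    - {"delta_pos": [4.5, 1.8, 0], "dr": [0, 0, -2]}
    - {"delta_pos": [4.6, 1.7, 0], "dr": [0, 0, -2]}
    - {"delta_pos": [4.6, 1.6, 0], "dr": [0, 0, -2]}
    - {"delta_pos": [4.7, 1.4, 0], "dr": [0, 0, -2]}

```text
time_s: 12.5
position: [0.5372, 0.1096, 0.0784]
tool_rot: [[0.961, 0.278, -0.002], [0.278, -0.961, 0.0], [-0.002, -0.001, -1.0]]
ft_force: [-5.0, 1.7, -0.7]
grip_width: 0.0214
```

```bash
python3 st.py
```

```text
t 12.5 p [0.5372 0.1096 0.0784] yaw 106.14984013347038 rad 141.16768249867744 ang 106.57610269014795
F [-5.0473  1.693  -0.6631] along(to pivot) -3.0296065091674618 lat(+w) -4.3757290830657585 T [0.3342 0.7783 0.099 ]
```

arm_command:
  steps:
    - {"delta_pos": [4.7, 1.3, 0], "dr": [0, 0, -1.7]}
    - {"delta_pos": [4.8, 1.2, 0], "dr": [0, 0, -1.8]}
    - {"delta_pos": [4.8, 1.0, 0], "dr": [0, 0, -2]}
    - {"delta_pos": [4.8, 0.8, 0], "dr": [0, 0, -2]}

```text
time_s: 12.9
position: [0.5558, 0.1141, 0.0783]
tool_rot: [[0.989, 0.15, -0.004], [0.15, -0.989, 0.001], [-0.004, -0.001, -1.0]]
ft_force: [-7.2, 3.8, 1.5]
grip_width: 0.021
```

```bash
python3 st.py
```

```text
t 12.9 p [0.5558 0.1141 0.0783] yaw 98.6282447340809 rad 141.49597775452153 ang 98.83423099598285
F [-7.242   3.7707  1.5389] along(to pivot) -4.816135979419403 lat(+w) -6.59973531462512 T [ 0.4557  1.1307 -0.1682]
```

arm_command:
  steps:
    - {"delta_pos": [4.8, 0.9, 0], "dr": [0, 0, -2]}
    - {"delta_pos": [4.9, 0.7, 0], "dr": [0, 0, -2]}
    - {"delta_pos": [4.9, 0.4, 0], "dr": [0, 0, -2]}
    - {"delta_pos": [4.9, 0.2, 0], "dr": [0, 0, -2]}

```text
time_s: 13.3
position: [0.5754, 0.1161, 0.0783]
tool_rot: [[1.0, 0.011, -0.003], [0.011, -1.0, 0.0], [-0.003, -0.0, -1.0]]
ft_force: [-6.7, 3.0, 0.5]
grip_width: 0.0208
```

```bash
python3 st.py
```

```text
t 13.3 p [0.5754 0.1161 0.0783] yaw 90.62578198564732 rad 141.8632760603552 ang 90.84406086990712
F [-6.6605  2.9777  0.4567] along(to pivot) -3.050447196218906 lat(+w) -6.62906641780454 T [ 0.2022  1.1204 -0.1605]
```

arm_command:
  steps:
    - {"delta_pos": [4.9, 0.0, 0], "dr": [0, 0, -2]}
    - {"delta_pos": [4.9, -0.1, 0], "dr": [0, 0, -2]}
    - {"delta_pos": [4.9, -0.3, 0], "dr": [0, 0, -2]}
    - {"delta_pos": [4.9, -0.5, 0], "dr": [0, 0, -2]}

```text
time_s: 13.7
position: [0.5952, 0.1154, 0.0783]
tool_rot: [[0.992, -0.128, -0.003], [-0.128, -0.992, 0.001], [-0.003, -0.0, -1.0]]
ft_force: [-7.1, 3.0, 0.1]
grip_width: 0.0213
```

```bash
python3 st.py
```

```text
t 13.7 p [0.5952 0.1154 0.0783] yaw 82.6182908640453 rad 142.16768504216972 ang 82.8291199834846
F [-7.057   3.0088  0.0734] along(to pivot) -2.0772317776889335 lat(+w) -7.385220067125246 T [ 0.3653  0.9883 -0.2202]
```

arm_command:
  steps:
    - {"delta_pos": [4.8, -0.7, 0], "dr": [0, 0, -2]}
    - {"delta_pos": [4.8, -0.9, 0], "dr": [0, 0, -2]}
    - {"delta_pos": [4.8, -1.1, 0], "dr": [0, 0, -2]}

```text
time_s: 14.0
position: [0.61, 0.113, 0.0784]
tool_rot: [[0.973, -0.231, -0.002], [-0.231, -0.973, 0.001], [-0.002, -0.001, -1.0]]
ft_force: [-4.3, 5.6, -0.3]
grip_width: 0.0213
```

```bash
python3 st.py
```

```text
t 14.0 p [0.61   0.113  0.0784] yaw 76.62039363434738 rad 142.42204383832984 ang 76.82353204954586
F [-4.3259  5.5934 -0.3266] along(to pivot) -4.440321971521013 lat(+w) -5.502130167473982 T [ 0.725   0.7119 -0.2439]
```

arm_command:
  steps:
    - {"delta_pos": [2.5, -0.3, 0], "dr": [0, 0, -1]}
    - {"delta_pos": [2.4, -0.6, 0], "dr": [0, 0, -1]}
    - {"delta_pos": [2.4, -0.7, 0], "dr": [0, 0, -1]}

```text
time_s: 14.3
position: [0.6173, 0.1112, 0.0784]
tool_rot: [[0.96, -0.282, -0.002], [-0.282, -0.96, 0.001], [-0.002, -0.0, -1.0]]
ft_force: [-5.0, 4.1, -0.2]
grip_width: 0.0213
```

```bash
python3 st.py
```

```text
t 14.3 p [0.6173 0.1112 0.0784] yaw 73.64954877718881 rad 142.57185522066897 ang 73.8047431606079
F [-4.9989  4.079  -0.2451] along(to pivot) -2.506685998739021 lat(+w) -5.9445708902929555 T [ 0.5436  0.7131 -0.3073]
```

arm_command:
  steps:
    - {"delta_pos": [2.3, -0.7, 0], "dr": [0, 0, -1]}
    - {"delta_pos": [2.3, -0.7, 0], "dr": [0, 0, -1]}
    - {"delta_pos": [0, 0, 0], "dr": [0, 0, 0]}

```text
time_s: 14.6
position: [0.6222, 0.1097, 0.0784]
tool_rot: [[0.949, -0.315, -0.001], [-0.315, -0.949, 0.001], [-0.001, -0.001, -1.0]]
ft_force: [-3.8, 3.9, -1.0]
grip_width: 0.0212
```

```bash
python3 st.py
```

```text
t 14.6 p [0.6222 0.1097 0.0784] yaw 71.6443788131519 rad 142.61651525598543 ang 71.73585595684035
F [-3.7889  3.9488 -1.01  ] along(to pivot) -2.5540673165750953 lat(+w) -4.838355581727751 T [ 0.5272  0.4691 -0.2965]
```

arm_command:
  steps:
    - {"delta_pos": [2.3, -0.7, 0], "dr": [0, 0, -1]}
    - {"delta_pos": [2.3, -0.8, 0], "dr": [0, 0, -1]}
    - {"delta_pos": [0, 0, 0], "dr": [0, 0, 0]}

```text
time_s: 14.9
position: [0.627, 0.1081, 0.0784]
tool_rot: [[0.938, -0.348, -0.0], [-0.348, -0.938, 0.001], [-0.001, -0.001, -1.0]]
ft_force: [-1.6, 5.0, -1.0]
grip_width: 0.0211
```

```bash
python3 st.py
```

```text
t 14.9 p [0.627  0.1081 0.0784] yaw 69.65414441213589 rad 142.6720334859891 ang 69.67800024166353
F [-1.5622  5.0333 -0.9554] along(to pivot) -4.175449381976023 lat(+w) -3.2142347975860037 T [ 0.6537  0.3805 -0.2916]
```

arm_command:
  steps:
    - {"delta_pos": [1.3, -0.1, 0], "dr": [0, 0, -0.5]}
    - {"delta_pos": [1.2, -0.4, 0], "dr": [0, 0, -0.5]}
    - {"delta_pos": [0, 0, 0], "dr": [0, 0, 0]}

```text
time_s: 15.2
position: [0.6297, 0.1072, 0.0785]
tool_rot: [[0.932, -0.364, 0.0], [-0.364, -0.932, 0.0], [0.0, -0.0, -1.0]]
ft_force: [-2.7, 2.8, -1.6]
grip_width: 0.0211
```

```bash
python3 st.py
```

```text
t 15.2 p [0.6297 0.1072 0.0785] yaw 68.67922556294853 rad 142.74419377135237 ang 68.54473244926578
F [-2.7076  2.7546 -1.6491] along(to pivot) -1.581368385975155 lat(+w) -3.5241965158693307 T [ 0.3997  0.2595 -0.1545]
```

arm_command:
  steps:
    - {"delta_pos": [1.2, -0.4, 0], "dr": [0, 0, -0.5]}
    - {"delta_pos": [1.2, -0.4, 0], "dr": [0, 0, -0.5]}
    - {"delta_pos": [0, 0, 0], "dr": [0, 0, 0]}

```text
time_s: 15.5
position: [0.6322, 0.1062, 0.0786]
tool_rot: [[0.925, -0.38, 0.0], [-0.38, -0.925, -0.0], [0.0, -0.0, -1.0]]
ft_force: [-1.1, 2.5, -2.8]
grip_width: 0.0212
```

```bash
python3 st.py
```

```text
t 15.5 p [0.6322 0.1062 0.0786] yaw 67.66981834664078 rad 142.7734126488821 ang 67.49298585338427
F [-1.0748  2.5081 -2.8268] along(to pivot) -1.9116536831385724 lat(+w) -1.9484108269087246 T [ 0.2765  0.2373 -0.1756]
```

arm_command:
  steps:
    - {"delta_pos": [1.2, -0.4, 0], "dr": [0, 0, -0.5]}
    - {"delta_pos": [1.2, -0.5, 0], "dr": [0, 0, -0.5]}
    - {"delta_pos": [0, 0, 0], "dr": [0, 0, 0]}

```text
time_s: 15.8
position: [0.6346, 0.1053, 0.0786]
tool_rot: [[0.918, -0.396, 0.0], [-0.396, -0.918, -0.0], [0.0, 0.0, -1.0]]
ft_force: [0.0, 0.8, -2.9]
grip_width: 0.0209
```

```bash
python3 st.py
```

```text
t 15.8 p [0.6346 0.1053 0.0786] yaw 66.67318319300556 rad 142.8625258340583 ang 66.46315662786486
F [ 0.019   0.8321 -2.8963] along(to pivot) -0.7716834192735164 lat(+w) -0.3133676581060983 T [ 0.1716  0.1191 -0.0381]
```

arm_command:
  steps:
    - {"delta_pos": [1.1, -0.5, 0], "dr": [0, 0, -0.5]}
    - {"delta_pos": [1.1, -0.5, 0], "dr": [0, 0, -0.5]}
    - {"delta_pos": [0, 0, 0], "dr": [0, 0, 0]}

```text
time_s: 16.1
position: [0.6367, 0.1043, 0.0786]
tool_rot: [[0.911, -0.412, 0.0], [-0.412, -0.911, -0.0], [0.0, 0.0, -1.0]]
ft_force: [-1.7, 0.7, -2.1]
grip_width: 0.021
```

```bash
python3 st.py
```

```text
t 16.1 p [0.6367 0.1043 0.0786] yaw 65.67506828722922 rad 142.88521299765907 ang 65.51507893145578
F [-1.6709  0.7248 -2.0931] along(to pivot) 0.0277082345719213 lat(+w) -1.821902711434628 T [ 0.1381  0.071  -0.0552]
```

arm_command:
  steps:
    - {"delta_pos": [1.1, -0.5, 0], "dr": [0, 0, -0.5]}
    - {"delta_pos": [0, 0, 0], "dr": [0, 0, 0]}

```text
time_s: 16.3
position: [0.6378, 0.1039, 0.0787]
tool_rot: [[0.908, -0.42, 0.0], [-0.42, -0.908, -0.0], [0.0, -0.0, -1.0]]
ft_force: [-0.6, 1.0, -2.7]
grip_width: 0.021
```

```bash
python3 st.py
```

```text
t 16.3 p [0.6378 0.1039 0.0787] yaw 65.17252663533493 rad 142.91369432339926 ang 65.04765708173237
F [-0.6415  0.993  -2.6625] along(to pivot) -0.6316061115051791 lat(+w) -1.0002460514530063 T [0.0182 0.1052 0.0113]
```

arm_command:
  steps:
    - {"delta_pos": [1.1, -0.5, 0], "dr": [0, 0, -0.5]}
    - {"delta_pos": [0, 0, 0], "dr": [0, 0, 0]}

```text
time_s: 16.5
position: [0.6389, 0.1034, 0.0787]
tool_rot: [[0.904, -0.428, 0.0], [-0.428, -0.904, -0.0], [0.0, -0.0, -1.0]]
ft_force: [-0.4, 0.8, -1.7]
grip_width: 0.0208
```

```bash
python3 st.py
```

```text
t 16.5 p [0.6389 0.1034 0.0787] yaw 64.67768586276846 rad 142.92664812375165 ang 64.56760347534359
F [-0.3728  0.7904 -1.683 ] along(to pivot) -0.5549345957748919 lat(+w) -0.6756663795898623 T [ 0.0469  0.0456 -0.0523]
```

arm_command:
  steps:
    - {"delta_pos": [1.1, -0.5, 0], "dr": [0, 0, -0.5]}
    - {"delta_pos": [0, 0, 0], "dr": [0, 0, 0]}

```text
time_s: 16.7
position: [0.64, 0.1029, 0.0787]
tool_rot: [[0.9, -0.436, 0.0], [-0.436, -0.9, -0.0], [0.0, -0.0, -1.0]]
ft_force: [-0.8, -0.5, -3.2]
grip_width: 0.0211
```

```bash
python3 st.py
```

```text
t 16.7 p [0.64   0.1029 0.0787] yaw 64.17688041374336 rad 142.9744054224238 ang 64.0924031828191
F [-0.8487 -0.4843 -3.1918] along(to pivot) 0.8058780964992994 lat(+w) -0.5540352166702068 T [ 0.0093  0.0861 -0.0028]
```

arm_command:
  steps:
    - {"delta_pos": [1.1, -0.6, 0], "dr": [0, 0, -0.5]}
    - {"delta_pos": [0, 0, 0], "dr": [0, 0, 0]}

```text
time_s: 16.9
position: [0.6411, 0.1023, 0.0787]
tool_rot: [[0.896, -0.443, 0.0], [-0.443, -0.896, -0.0], [0.0, -0.0, -1.0]]
ft_force: [-0.6, 0.6, -3.2]
grip_width: 0.0215
```

```bash
python3 st.py
```

```text
t 16.9 p [0.6411 0.1023 0.0787] yaw 63.67636549714438 rad 142.9371021125255 ang 63.58307254810529
F [-0.5899  0.5565 -3.1568] along(to pivot) -0.23683478041184436 lat(+w) -0.7765803692735879 T [-0.0203  0.0346  0.0288]
```

arm_command:
  steps:
    - {"delta_pos": [1.1, -0.6, 0], "dr": [0, 0, -0.5]}
    - {"delta_pos": [0, 0, 0], "dr": [0, 0, 0]}

```text
time_s: 17.1
position: [0.6422, 0.1017, 0.0787]
tool_rot: [[0.892, -0.451, 0.0], [-0.451, -0.892, -0.0], [0.0, -0.0, -1.0]]
ft_force: [-1.3, -0.5, -2.7]
grip_width: 0.0215
```

```bash
python3 st.py
```

```text
t 17.1 p [0.6422 0.1017 0.0787] yaw 63.17471988435734 rad 142.87977065150523 ang 63.071246762427876
F [-1.2949 -0.5448 -2.6589] along(to pivot) 1.070774592302328 lat(+w) -0.9106674584127387 T [-0.0365 -0.0041 -0.0093]
```

arm_command:
  steps:
    - {"delta_pos": [1.1, -0.6, 0], "dr": [0, 0, -0.5]}
    - {"delta_pos": [0, 0, 0], "dr": [0, 0, 0]}

```text
time_s: 17.3
position: [0.6432, 0.1012, 0.0786]
tool_rot: [[0.888, -0.459, 0.0], [-0.459, -0.888, 0.0], [0.0, -0.0, -1.0]]
ft_force: [-0.4, 0.8, -1.7]
grip_width: 0.0211
```

```bash
python3 st.py
```

```text
t 17.3 p [0.6432 0.1012 0.0786] yaw 62.67491490457168 rad 142.8661952638039 ang 62.61108777908334
F [-0.3918  0.8298 -1.7278] along(to pivot) -0.5571537301349023 lat(+w) -0.7292018308552372 T [ 0.0679 -0.0379 -0.0802]
```

arm_command:
  steps:
    - {"delta_pos": [1.1, -0.6, 0], "dr": [0, 0, -0.5]}
    - {"delta_pos": [0, 0, 0], "dr": [0, 0, 0]}

```text
time_s: 17.5
position: [0.6443, 0.1007, 0.0786]
tool_rot: [[0.884, -0.467, 0.0], [-0.467, -0.884, 0.0], [-0.0, -0.0, -1.0]]
ft_force: [-0.0, 1.5, -1.8]
grip_width: 0.0211
```

```bash
python3 st.py
```

```text
t 17.5 p [0.6443 0.1007 0.0786] yaw 62.17154025175956 rad 142.94195886612485 ang 62.15341665047508
F [-0.0084  1.4636 -1.8099] along(to pivot) -1.2898690618574422 lat(+w) -0.6904603050644331 T [0.1071 0.0059 0.007 ]
```

arm_command:
  steps:
    - {"delta_pos": [0.6, -0.3, 0], "dr": [0, 0, -0.3]}
    - {"delta_pos": [0, 0, 0], "dr": [0, 0, 0]}

```text
time_s: 17.7
position: [0.6447, 0.1004, 0.0786]
tool_rot: [[0.882, -0.471, -0.0], [-0.471, -0.882, 0.0], [-0.0, -0.0, -1.0]]
ft_force: [-0.9, 1.5, -1.2]
grip_width: 0.0212
```

```bash
python3 st.py
```

```text
t 17.7 p [0.6447 0.1004 0.0786] yaw 61.89716228318269 rad 142.93631177498773 ang 61.950911759966296
F [-0.9016  1.5218 -1.2479] along(to pivot) -0.9175970232531909 lat(+w) -1.5116810052039686 T [ 0.3097  0.0522 -0.0424]
```

arm_command:
  steps:
    - {"delta_pos": [0.5, -0.3, 0], "dr": [0, 0, -0.2]}
    - {"delta_pos": [0, 0, 0], "dr": [0, 0, 0]}

```text
time_s: 17.9
position: [0.6451, 0.1003, 0.0786]
tool_rot: [[0.88, -0.474, -0.001], [-0.474, -0.88, 0.0], [-0.001, -0.0, -1.0]]
ft_force: [-1.3, 4.0, -0.7]
grip_width: 0.021
```

```bash
python3 st.py
```

```text
t 17.9 p [0.6451 0.1003 0.0786] yaw 61.6981203257661 rad 142.94017901052848 ang 61.78582360587112
F [-1.287   3.996  -0.6853] along(to pivot) -2.908130264950157 lat(+w) -3.0272139601536217 T [ 0.4758  0.2687 -0.0527]
```

arm_command:
  steps:
    - {"delta_pos": [0.4, -0.2, 0], "dr": [0, 0, -0.2]}
    - {"delta_pos": [0, 0, 0], "dr": [0, 0, 0]}

```text
time_s: 18.1
position: [0.6454, 0.1001, 0.0785]
tool_rot: [[0.879, -0.477, -0.001], [-0.477, -0.879, 0.0], [-0.001, -0.0, -1.0]]
ft_force: [-2.8, 4.8, -1.2]
grip_width: 0.0207
```

```bash
python3 st.py
```

```text
t 18.1 p [0.6454 0.1001 0.0785] yaw 61.49769295350626 rad 142.95836291430183 ang 61.645747455908314
F [-2.8496  4.7895 -1.2018] along(to pivot) -2.849128753635683 lat(+w) -4.788625558004684 T [ 0.6082  0.4278 -0.0254]
```

Force now climbs stiffly (1.5, 3.0, 4.8 N over 0.8 mm) after a long stretch at friction level. That's the stop, with about 11 N on the lever. I'll ease back to the middle of the play.

arm_command:
  steps:
    - {"delta_pos": [-0.5, 0.9, 0], "dr": [0, 0, 0.3]}
    - {"delta_pos": [-0.8, 0.5, 0], "dr": [0, 0, 0.5]}
    - {"delta_pos": [-0.8, 0.4, 0], "dr": [0, 0, 0.5]}
    - {"delta_pos": [0, 0, 0], "dr": [0, 0, 0]}

```text
time_s: 18.5
position: [0.6438, 0.1014, 0.0788]
tool_rot: [[0.89, -0.457, 0.001], [-0.457, -0.89, -0.0], [0.001, -0.0, -1.0]]
ft_force: [0.7, 0.1, -2.5]
grip_width: 0.0212
```

```bash
sed -i 's/.5775,-.0257,.0782/.5801,-.0238,.0782/' st.py; python3 st.py
```

```text
t 18.5 p [0.6438 0.1014 0.0788] yaw 62.82285398551435 rad 140.46000755727027 ang 63.00960208309455
F [ 0.7064  0.1226 -2.4962] along(to pivot) -0.431574034596498 lat(+w) 0.569970489987097 T [ 0.0248 -0.0581 -0.0166]
```

arm_command:
  steps:
    - {"delta_pos": [-0.8, 0.5, 0], "dr": [0, 0, 0.5]}
    - {"delta_pos": [-0.8, 0.4, 0], "dr": [0, 0, 0.5]}
    - {"delta_pos": [-0.5, 0.3, 0], "dr": [0, 0, 0.4]}
    - {"delta_pos": [0, 0, 0], "dr": [0, 0, 0]}

```text
time_s: 18.9
position: [0.6415, 0.1028, 0.0787]
tool_rot: [[0.9, -0.435, 0.0], [-0.435, -0.9, -0.0], [0.0, 0.0, -1.0]]
ft_force: [0.6, 0.3, -2.3]
grip_width: 0.0211
```

```bash
python3 st.py
```

```text
t 18.9 p [0.6415 0.1028 0.0787] yaw 64.22303475555921 rad 140.71235474170444 ang 64.15024920776123
F [ 0.6112  0.313  -2.2901] along(to pivot) -0.5476771262050416 lat(+w) 0.41408203391778264 T [ 0.0637 -0.0279  0.006 ]
```

The bar is free in the middle of the play. I'll draw it off along (0.433, 0.901).

arm_command:
  steps:
    - {"delta_pos": [1.3, 2.7, 0], "dr": [0, 0, 0]}
    - {"delta_pos": [1.7, 3.6, 0], "dr": [0, 0, 0]}
    - {"delta_pos": [1.7, 3.6, 0], "dr": [0, 0, 0]}
    - {"delta_pos": [1.7, 3.6, 0], "dr": [0, 0, 0]}
    - {"delta_pos": [1.7, 3.6, 0], "dr": [0, 0, 0]}
    - {"delta_pos": [1.7, 3.6, 0], "dr": [0, 0, 0]}

```text
time_s: 19.5
position: [0.6514, 0.1239, 0.0786]
tool_rot: [[0.9, -0.435, -0.0], [-0.435, -0.9, 0.0], [-0.0, -0.0, -1.0]]
ft_force: [0.1, 0.4, -2.1]
grip_width: 0.021
```

```bash
python3 st.py
```

```text
t 19.5 p [0.6514 0.1239 0.0786] yaw 64.20699192521951 rad 164.00724157363373 ang 64.22275012138728
F [ 0.1222  0.4053 -2.0662] along(to pivot) -0.4180997328131302 lat(+w) -0.06622601401298808 T [-0.0024  0.0166 -0.0357]
```

arm_command:
  steps:
    - {"delta_pos": [1.7, 3.6, 0], "dr": [0, 0, 0]}
    - {"delta_pos": [1.7, 3.6, 0], "dr": [0, 0, 0]}
    - {"delta_pos": [1.7, 3.6, 0], "dr": [0, 0, 0]}
    - {"delta_pos": [1.7, 3.6, 0], "dr": [0, 0, 0]}
    - {"delta_pos": [1.7, 3.6, 0], "dr": [0, 0, 0]}
    - {"delta_pos": [1.7, 3.6, 0], "dr": [0, 0, 0]}

```text
time_s: 20.1
position: [0.6616, 0.1454, 0.0786]
tool_rot: [[0.9, -0.435, -0.0], [-0.435, -0.9, 0.0], [-0.0, 0.0, -1.0]]
ft_force: [-0.3, -0.4, -2.1]
grip_width: 0.021
```

```bash
python3 st.py
```

```text
t 20.1 p [0.6616 0.1454 0.0786] yaw 64.20133119762484 rad 187.81099424446697 ang 64.2820746349517
F [-0.2986 -0.4348 -2.1088] along(to pivot) 0.5214090681180991 lat(+w) -0.07947622820702266 T [-0.0146  0.025   0.0037]
```

arm_command:
  steps:
    - {"delta_pos": [1.7, 3.6, 0], "dr": [0, 0, 0]}
    - {"delta_pos": [1.7, 3.6, 0], "dr": [0, 0, 0]}
    - {"delta_pos": [1.7, 3.6, 0], "dr": [0, 0, 0]}
    - {"delta_pos": [1.7, 3.6, 0], "dr": [0, 0, 0]}
    - {"delta_pos": [1.7, 3.6, 0], "dr": [0, 0, 0]}
    - {"delta_pos": [1.7, 3.6, 0], "dr": [0, 0, 0]}
    - {"delta_pos": [2.6, 5.4, 0], "dr": [0, 0, 0]}
    - {"delta_pos": [2.6, 5.4, 0], "dr": [0, 0, 0]}
    - {"delta_pos": [2.6, 5.4, 0], "dr": [0, 0, 0]}
    - {"delta_pos": [0, 0, 0], "dr": [0, 0, 0]}

```text
time_s: 21.1
position: [0.6797, 0.1837, 0.0785]
tool_rot: [[0.901, -0.435, 0.0], [-0.435, -0.901, 0.0], [0.0, -0.0, -1.0]]
ft_force: [-0.5, 0.3, -1.1]
grip_width: 0.0213
```

```bash
python3 st.py; python3 - <<'E'
from h import *
cs=env.get_calibration("scene");cd=env.get_calibration("side")
S=env.get_image("scene");D=env.get_image("side")
r=[max(blobs(I,(0,150,50),(4,255,255),bx),key=lambda t:t[0]) for I,bx in((S,(235,185,300,235)),(D,(265,200,330,260)))]
print(r)
for c,x in((cs,r[0]),(cd,r[1])):
  P=sorted([onz(c,e,.075) for e in x[2:]],key=lambda p:p[1]);d=P[1]-P[0];print(P,np.degrees(np.arctan2(d[1],d[0])))
out=[cv2.resize(I[y:y+60,x:x+80],(400,300),interpolation=cv2.INTER_CUBIC) for I,x,y in((S,220,170),(D,255,205))]
cv2.imwrite("pics/c6.png",np.hstack(out))
E
```

```text
t 21.1 p [0.6797 0.1837 0.0785] yaw 64.24351728226252 rad 230.20024247176892 ang 64.36904605585468
F [-0.4645  0.2775 -1.1306] along(to pivot) -0.04780262149901269 lat(+w) -0.5390364481360639 T [0.0643 0.0225 0.023 ]Traceback (most recent call last):
  File "<stdin>", line 4, in <module>
ValueError: max() iterable argument is empty
```

```bash
python3 - <<'E'
from h import *
cs=env.get_calibration("scene");cd=env.get_calibration("side")
S=env.get_image("scene");D=env.get_image("side");cv2.imwrite("pics/s6.png",S);cv2.imwrite("pics/d6.png",D)
for c,I,bx in((cs,S,(225,180,310,245)),(cd,D,(265,190,335,260))):
 for x in blobs(I,(0,100,25),(6,255,255),bx):
  P=sorted([onz(c,e,.075) for e in x[2:]],key=lambda p:p[1]);d=P[1]-P[0];print(x,P,np.degrees(np.arctan2(d[1],d[0])))
out=[cv2.resize(I[y:y+60,x:x+80],(400,300),interpolation=cv2.INTER_CUBIC) for I,x,y in((S,220,170),(D,255,195))]
cv2.imwrite("pics/c6.png",np.hstack(out))
E
```

```text
(67, array([294.1194, 220.6567]), array([296.5768, 213.8473]), array([291.6194, 227.5844])) [array([0.5931, 0.0073, 0.075 ]), array([0.6178, 0.057 , 0.075 ])] 63.53697889684653
```

View pics/c6.png

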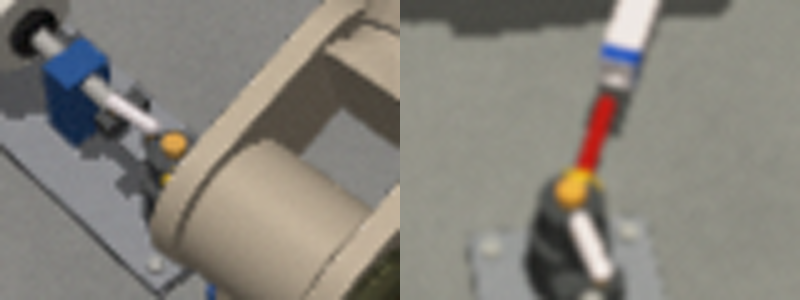

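The side view shows the bar clear of the stub and the lever at about 63.5–64.5°, where the stop was felt. Next I'll carry the bar back over its cradle.

arm_command:
  steps:
    - {"delta_pos": [0, 0, 20], "dr": [0, 0, 0]}
    - {"delta_pos": [0, 0, 36], "dr": [0, 0, 0]}
    - {"delta_pos": [0, 0, 36], "dr": [0, 0, 0]}
    - {"delta_pos": [-6, 7, 0], "dr": [0, 0, 4]}
    - {"delta_pos": [-12, 14, 0], "dr": [0, 0, 7]}
    - {"delta_pos": [-14, 16, 0], "dr": [0, 0, 8]}
    - {"delta_pos": [-14, 16, 0], "dr": [0, 0, 8]}
    - {"delta_pos": [-14, 16, 0], "dr": [0, 0, 8]}
    - {"delta_pos": [-14, 16, 0], "dr": [0, 0, 8]}
    - {"delta_pos": [-14, 16, 0], "dr": [0, 0, 8]}
    - {"delta_pos": [-14, 16, 0], "dr": [0, 0, 8]}
    - {"delta_pos": [-12, 14, 0], "dr": [0, 0, 8]}
    - {"delta_pos": [-12, 14, 0], "dr": [0, 0, 7]}
    - {"delta_pos": [-5.6, 7.9, 0], "dr": [0, 0, 4.4]}
    - {"delta_pos": [0, 0, 0], "dr": [0, 0, 0]}
    - {"delta_pos": [0, 0, 0], "dr": [0, 0, 0]}
    - {"delta_pos": [0, 0, 0], "dr": [0, 0, 0]}

```text
time_s: 23.0
position: [0.5483, 0.3351, 0.1706]
tool_rot: [[0.609, 0.793, 0.0], [0.793, -0.609, -0.0], [-0.0, 0.0, -1.0]]
ft_force: [-0.3, -0.2, -2.1]
grip_width: 0.0211
```

```bash
python3 - <<'E'
from h import *
s=env.observe();p=s["position"];d=s["tool_rot"][:,1];print(p,s["tool_rot"],np.degrees(np.arctan2(d[1],d[0])),"target -37.39; dp",(np.array([.5481,.3366,.0392])-p)*1e3,s["time_s"])
c=env.get_calibration("wrist");W=env.get_image("wrist")
o=max(blobs(W,(5,150,120),(18,255,255),(200,150,350,420),100),key=lambda t:t[0]);print(o[2:])
for e in o[2:]:print(((onz(c,e,p[2]+.008)-p)@d)*1e3)
E
```

```text
[0.5483 0.3351 0.1706] [[ 0.6093  0.793   0.0002]
 [ 0.793  -0.6093 -0.0002]
 [-0.      0.0002 -1.    ]] -37.53622708684001 target -37.39; dp [  -0.246     1.4502 -131.4151] 23.0
(array([277.1288, 233.8241]), array([276.3644, 381.0123]))
-29.06619855818821
29.455845383415653
```

arm_command:
  steps:
    - {"delta_pos": [-0.2, 1.4, -25], "dr": [0, 0, 0.1]}
    - {"delta_pos": [0, 0, -35], "dr": [0, 0, 0]}
    - {"delta_pos": [0, 0, -30], "dr": [0, 0, 0]}
    - {"delta_pos": [0, 0, -20], "dr": [0, 0, 0]}
    - {"delta_pos": [0, 0, -10], "dr": [0, 0, 0]}
    - {"delta_pos": [0, 0, -5], "dr": [0, 0, 0]}
    - {"delta_pos": [0, 0, -3], "dr": [0, 0, 0]}
    - {"delta_pos": [0, 0, -1.5], "dr": [0, 0, 0]}
    - {"delta_pos": [0, 0, 0], "dr": [0, 0, 0]}
    - {"delta_pos": [0, 0, 0], "dr": [0, 0, 0]}

```text
time_s: 24.05
position: [0.5479, 0.3373, 0.0418]
tool_rot: [[0.606, 0.795, 0.001], [0.795, -0.606, 0.0], [0.001, 0.001, -1.0]]
ft_force: [-0.2, -0.7, -2.0]
grip_width: 0.0212
```

arm_command:
  steps:
    - {"delta_pos": [0, 0, -0.9], "dr": [0, 0, 0]}
    - {"delta_pos": [0, 0, -0.7], "dr": [0, 0, 0]}
    - {"delta_pos": [0, 0, 0], "dr": [0, 0, 0]}
    - {"delta_pos": [0, 0, 0], "dr": [0, 0, 0]}

```text
time_s: 24.45
position: [0.5477, 0.3372, 0.0395]
tool_rot: [[0.606, 0.795, 0.0], [0.795, -0.606, 0.0], [0.0, 0.0, -1.0]]
ft_force: [-0.3, 0.8, -2.5]
grip_width: 0.021
```

```bash
python3 st.py
```

```text
t 24.45 p [0.5477 0.3372 0.0395] yaw 142.700788140274 rad 362.4656192513762 ang 95.13069029715294
F [-0.2589  0.8454 -2.5396] along(to pivot) -0.7182858951119775 lat(+w) 0.5155805941173754 T [-0.0346  0.0106  0.0263]
```

arm_command:
  steps:
    - {"delta_pos": [0, 0, -0.5], "dr": [0, 0, 0]}
    - {"delta_pos": [0, 0, 0], "dr": [0, 0, 0]}

```text
time_s: 24.65
position: [0.5477, 0.3372, 0.0392]
tool_rot: [[0.606, 0.796, 0.0], [0.796, -0.606, 0.0], [0.0, 0.0, -1.0]]
ft_force: [-0.7, 0.7, -1.5]
grip_width: 0.0209
```

arm_command:
  steps:
    - {"delta_pos": [0, 0, -0.5], "dr": [0, 0, 0]}
    - {"delta_pos": [0, 0, 0], "dr": [0, 0, 0]}

```text
time_s: 24.85
position: [0.5477, 0.3372, 0.0392]
tool_rot: [[0.606, 0.796, 0.001], [0.796, -0.606, 0.0], [0.0, 0.0, -1.0]]
ft_force: [-2.2, -0.6, 5.9]
grip_width: 0.0214
```

The bar is seated at the same height it was taken from. I'll release it, lift and go look at the clamp.

arm_command:
  steps:
    - {"delta_pos": [0, 0, 0.4], "dr": [0, 0, 0]}
    - {"delta_pos": [0, 0, 0], "dr": [0, 0, 0]}
    - {"delta_pos": [0, 0, 0], "dr": [0, 0, 0]}
    - {"delta_pos": [0, 0, 0], "dr": [0, 0, 0]}
    - {"delta_pos": [0, 0, 0], "dr": [0, 0, 0]}
    - {"delta_pos": [0, 0, 0], "dr": [0, 0, 0]}
    - {"delta_pos": [0, 0, 0], "dr": [0, 0, 0]}
    - {"delta_pos": [0, 0, 0], "dr": [0, 0, 0]}
    - {"delta_pos": [0, 0, 10], "dr": [0, 0, 0]}
    - {"delta_pos": [0, 0, 25], "dr": [0, 0, 0]}
    - {"delta_pos": [0, 0, 40], "dr": [0, 0, 0]}
    - {"delta_pos": [0, 0, 45], "dr": [0, 0, 0]}
    - {"delta_pos": [0, 0, 45], "dr": [0, 0, 0]}
    - {"delta_pos": [5, -2, 49], "dr": [0, 0, 0.7]}
    - {"delta_pos": [0, 0, 0], "dr": [0, 0, 0]}
    - {"delta_pos": [0, 0, 0], "dr": [0, 0, 0]}
    - {"delta_pos": [0, 0, 0], "dr": [0, 0, 0]}
  grip: 1

```text
time_s: 26.55
position: [0.5522, 0.335, 0.2518]
tool_rot: [[0.596, 0.803, -0.002], [0.803, -0.596, -0.001], [-0.002, -0.001, -1.0]]
ft_force: [-0.1, 0.5, -1.2]
grip_width: 0.0854
```

```bash
python3 - <<'E'
from h import *
s=env.observe();print(s["position"],s["tool_rot"][:,1],s["grip_width"])
c=env.get_calibration("wrist");W=env.get_image("wrist");cv2.imwrite("pics/w7.png",W)
for n,lo,hi in(("o",(5,150,120),(18,255,255)),("b",(105,120,60),(125,255,255))):
  for x in blobs(W,lo,hi,(200,0,350,330),100): print(n,x[0],x[1],onz(c,x[1],.047),onz(c,x[2],.047),onz(c,x[3],.047))
E
```

```text
[0.5522 0.335  0.2518] [ 0.8028 -0.5963 -0.0013] 0.0853818387705704
o 1723 [276.3639 179.1358] [0.5481 0.3377 0.047 ] [0.5256 0.3549 0.047 ] [0.5721 0.3194 0.047 ]
b 175 [275.24 291.68] [0.639  0.2686 0.047 ] [0.6325 0.2606 0.047 ] [0.6451 0.2763 0.047 ]
```

arm_command:
  steps:
    - {"delta_pos": [0, -34, 0], "dr": [0, 0, -5.4]}
    - {"delta_pos": [0, -34, 0], "dr": [0, 0, -5.3]}
    - {"delta_pos": [0, -34, 0], "dr": [0, 0, -5.3]}
    - {"delta_pos": [0, -34, 0], "dr": [0, 0, -5.3]}
    - {"delta_pos": [0, -34, 0], "dr": [0, 0, -5.3]}
    - {"delta_pos": [0, -34, 0], "dr": [0, 0, -5.3]}
    - {"delta_pos": [0, -34, 0], "dr": [0, 0, -5.3]}
    - {"delta_pos": [0, -34, 0], "dr": [0, 0, -5.3]}
    - {"delta_pos": [0, -34, 0], "dr": [0, 0, -5.3]}
    - {"delta_pos": [-3, -30, 0], "dr": [0, 0, -5.3]}
    - {"delta_pos": [0, 0, 0], "dr": [0, 0, 0]}
    - {"delta_pos": [0, 0, 0], "dr": [0, 0, 0]}
    - {"delta_pos": [0, 0, 0], "dr": [0, 0, 0]}

```text
time_s: 27.9
position: [0.5495, 0.0001, 0.2524]
tool_rot: [[1.0, 0.007, -0.001], [0.007, -1.0, 0.0], [-0.001, -0.001, -1.0]]
ft_force: [0.1, 0.4, 0.7]
grip_width: 0.0855
```

```bash
python3 - <<'E'
from h import *
print(env.observe()["position"])
c=env.get_calibration("wrist");W=env.get_image("wrist");cv2.imwrite("pics/w8.png",W)
for x in blobs(W,(0,150,40),(5,255,255),(235,100,400,260),50):
  P=sorted([onz(c,e,.075) for e in x[2:]],key=lambda p:p[1]);d=P[1]-P[0];print(x[0],P,np.linalg.norm(d),np.degrees(np.arctan2(d[1],d[0])))
A=cv2.resize(cv2.imread("pics/w7.png")[20:320,180:380],(400,600));B=cv2.resize(W[100:400,230:430],(400,600),interpolation=cv2.INTER_CUBIC);cv2.imwrite("pics/c8.png",np.hstack([A,B]))
E
```

```text
[0.5495 0.0001 0.2524]
947 [array([ 0.5881, -0.0071,  0.075 ]), array([0.6177, 0.0548, 0.075 ])] 0.06861193999167518 64.47651068671854
```

View pics/c8.png

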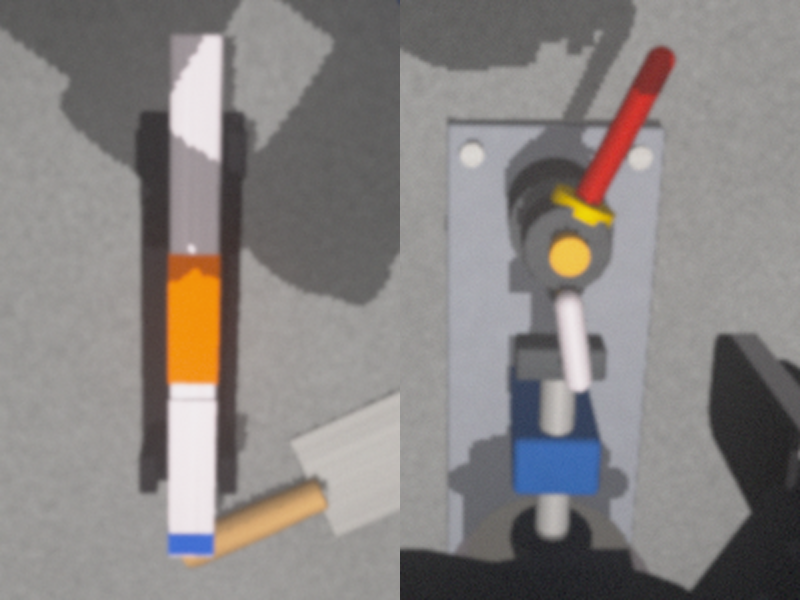

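The bar is back in the slot with the same direction as before. The lever is at 64.5°, which matches where the stop was felt. I'll make one quick check of the link's over-centre bend before handing in.

```bash
python3 - <<'E'
from h import *
c=env.get_calibration("wrist")
for z in(.075,.085,.095):
  f=lambda u,v:onz(c,((u-400)/2+230,v/2+100),z)[:2]
  a,b=f(567,298),f(580,385);P=np.array([.5798,-.0245])
  v,w=a-P,b-a
  print(z,a,b,"bend past in-line",np.arctan2(w[0],-w[1])-np.arctan2(v[0],-v[1]))
s=env.observe();print(s["time_s"],s["ft_force"])
env.close_job()
E
```

```text
0.075 [ 0.582  -0.0519] [ 0.5894 -0.0946] bend past in-line 0.09244196842095365
0.085 [ 0.5809 -0.0478] [ 0.588 -0.089] bend past in-line 0.12548303277061262
0.095 [ 0.5798 -0.0437] [ 0.5867 -0.0835] bend past in-line 0.17285541828810783
27.95 [ 0.5687 -0.6662 -1.0191]
the job is handed in; nothing more can be done
```

The toggle clamp is locked and the bar is back in its cradle. I handed the job in at 28 s with the arm clear of everything; no verdict was reported.

**What I did:** I took the bar from its cradle and slid it onto the lever until its mouth met the collar (about 4 N). I swung the lever in small steps past the dead point to the rigid stop, eased back to the middle of the play, drew the bar off with almost no force, and laid it back.

**Force on the lever:** From the wrist readings between moves I estimate it stayed under about 20 N, including the push against the collar. It was about 11 N at the stop. Readings came only between moves, so a brief higher peak could have gone unseen.

**Last checks:**
- **Lever:** It rests at 64.5°, matching the angle I worked out from feeling the stop.
- **Linkage:** The link sits 0.09 to 0.17 rad past in-line, depending on the link height assumed; the locked value is 0.12. I couldn't see the linkage pins well enough to narrow that.
- **Bar:** It touched down at the height it was taken from and points the same way (about −37°). The camera puts its centre about 2 mm from the first measurement, close to the camera's own accuracy.
- **Bystanders:** I kept clear of the other items but checked only the spatula near the cradle afterwards, by eye; it looked unmoved.

**Pivot estimate:** My first pivot estimate was about 3 mm off, which showed as light pressure on the collar during the swing. I eased outward as it built up.

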